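# Close the dust separator with its bayonet cap

### The arm

A 6-joint arm with a two-finger parallel gripper is mounted at the origin on the work surface. World frame = base frame: x ahead of the robot, y to its left, z up, the work surface at z = 0. Lengths are in m, angles in rad, forces in N, time in s.
With the tool pointing down it reaches from about 0.275 to 0.75 m from the base axis. Payload 10.2 kg.
Tool frame: the origin (TCP) lies midway between the tips of the shut fingers; the grasp point (between the pads) lies 19 mm behind it (grasp_offset is the distance from the TCP to the grasp point, in m); z points along the fingers, y is the line along which they close (so a half turn about z gives the same grasp; the last joint's range is limited). The gripper opens to 85 mm and grips with 20 to 120 N. Pads are 22 mm wide; open, the fingers measure 114 mm over their backs; the gripper's body (76 mm by 85 mm) begins 54 mm behind the grasp point. The pads swing forward as they close: fully open they stand 13 mm farther back than shut.
Start: joints at [-1.429, 0.313, 1.498, -0, 1.331, -0.223], TCP at [0.187, -0.49, 0.206] pointing down, gripper open.
Joint ranges: [-2.94, 2.94], [-0.97, 2.17], [0.19, 2.56], [-1.23, 4.37], [0.02, 3.11], [-2.88, 2.88]. Speed limits (rad/s): [2.39, 2.39, 3.01, 3.14, 3.14, 3.14].

### API

Orientations are given as a rotation vector (axis times angle).
In Python, from cell import read_state, read_camera, camera_model, job_done, look_for, outline_of, pinpoint, grasp_offset gives the robot as it stands. The module is installed in compiled form; this text tells all that it offers.
- The arm moves only by the tool send_rows, never from a script. Its argument "moves" is one flat list of numbers, 4 for each row, row after row: the shift along the world's x, y, z in m, then the turn about the world's z in rad. In form: [tx, ty, tz, turn, tx, ty, tz, turn, ...]. A call has 1 to 12 rows; each row shifts and turns the commanded pose from where the row before left it; what a row does not reach is not made up. A row lasts 1/10 s, in which the tool goes at most 50 mm and 8.59 degrees, less where a joint would pass 70% of its speed; a pose out of reach is approached as far as the arm can. A call is refused whole if a number of a shift passes 0.05 or a number of a turn 0.15, either way. A call with a gripper value outside its range is refused whole. "grip" is the finger opening in m, from 0 to 0.0854, set as the call begins (left out, the last holds). The fingers move at their own pace and stop on an object; "force" is the grip in N (left out, the last holds). Time passes only in rows, so rows that do not move let the fingers close. It gives the time, the measured TCP pose, the force, the opening and the grip force at its end, in the units of the state.
- read_state(): the state, without advancing time (a new reading comes with each control period).
- read_camera(name): name is "scene" or "top" or "wrist"; returns (picture, depth): 384x512x3 uint8, blue, green, red; 384x512 float32, m along the optical axis (not along the pixel's ray), 0 where there is no reading.
- camera_model(name): a dict with "fx", "fy", "cx", "cy" (pixels), "position" and "orientation" of the camera in the world. Camera axes: x right, y down, z forward; pixel columns grow to the right and rows downward; lengths in m; the calibration is good to about 2 mm. A picture is of the moment at which its call begins: read the wrist's pose just before it. camera_model takes no time and is no camera call; for the wrist camera it gives the pose at the moment of the call.
- job_done(): hands the job in; it is judged then, once.
Trained networks look in the newest picture that a camera, given by its name, has taken for a name from the list of things; names that differ only in an ending like _2 or _b are one class to them, and where a whole thing is asked for, a point or a joint stands for the part that bears it (a point fixed in the world has none). Each returns a list of dicts, best first, with "p" (0 to 1); they miss things now and then, are a little off and sometimes report something else, mostly with a low value. They report only what shows in the picture. A call takes as long as a camera call.
- look_for(camera, name): "centre" ([column, row] in pixels, amid what is visible of it).
- outline_of(camera, name): "mask" (384x512 bool, what is visible of it) and "centre" ([column, row] in pixels, amid what is visible of it).
- pinpoint(camera, name): "centre" ([column, row] in pixels: a listed point, or the origin of a listed thing).
The state is a dict: "clock": time; "joints": joint angles; "dq": joint speeds; "effort": joint torques, N m; "position": TCP position; "orientation": TCP orientation; "contact_force": force on the tool from outside, world axes, zero at the start; "wrist_torque": the same for the moment, N m; "finger_gap": finger opening in m; "gripper_force": force on a finger pad.
Only numpy, scipy, OpenCV 4.12 (cv2) and the standard library are available. Lean on these libraries where they do the work, as an engineer would, in place of code of your own. Each camera call takes 0.05 s, during which the arm holds its last target. There are 200 camera calls.

### The job

Clear the wooden offcut off the mouth of the dust separator drum and lay it flat in the blue scrap tray. Then fit the black bayonet cap: set its three lugs into the slots of the port, push it in against the spring and twist it clockwise (seen from above) to the stop, so that it stays locked when let go. Leave the spray can, glue bottle, tape measure and drill where they stand.

Things in the scene. Friction and masses are not known exactly. Their poses are not given: they have to be found in the camera images.
- port (a point): Centre of the round port on the green drum (180 mm wide, fixed; hose stub on its +y side reaches 114 mm from the axis), at the top of its grey collar, 122 mm above the bench; z up. Collar 144 mm wide, hole 101 mm. Flange 10 mm thick with three through slots 24 mm wide, out to 59.5 mm radius, at 0, 120, 240 degrees from x (counter-clockwise from above), each by a yellow mark.
- stop (a point): Where a lug's middle lies when locked: under the flange, 53 mm from the port axis, 50 degrees clockwise of the slot on the port's x axis, 11.5 mm below the collar top. Red marks on the collar show the three such places: a pocket 2.5 mm deep in the flange's underside, solid stop at about 53 degrees. From a slot only clockwise turning is possible, once the lugs are pushed below the flange.
- plunger (a joint): Travel (m) of the sprung steel plate inside the port: 0 up (its top 6 mm below the collar top), grows as it is pressed down, at most 0.017. Pushes up with about 5.5 N at 0 and 9 N at 0.015. The cap set in the slots rests on it; the push needed is this less the cap's weight.
- cap_grip (a point): Middle of the orange grip bar on the black cap (about 0.35 kg), 53 mm above the cap's underside. Bar 96 mm long (x), 20 wide (y), 36 high; top 12 mm above this point, foot (top of the disc) 24 mm below. Disc 124 mm wide, 8 thick; under it a skirt 96 mm wide, 21 long, with three lugs at its lower edge. Starts standing on the bench, bar up.
- lug0 (a point): Middle of the cap's lug at 0 degrees from the cap_grip x axis: 53 mm from the cap axis, 4 mm above its underside. Lugs are 16 mm wide, 8 high, out to 57 mm radius; yellow marks on the disc show them. All three are alike: any lug may go in any slot.
- lug1 (a point): Middle of the lug at 120 degrees (counter-clockwise from above), likewise. Heights of the cap's underside below the collar top: about 6 mm when set in the slots, resting on the plate, 21 mm when pushed fully in (the disc meets the collar); free to turn below 18 mm; about 15 mm when locked, lugs lifted into the pockets.
- lug2 (a point): Middle of the lug at 240 degrees, likewise.
- offcut_center (a point): Centre of a pale wooden offcut, 160 mm long (x), 45 mm wide (y), 40 mm high (z), 0.13 kg. Starts lying across the port's collar.
- tray_in (a point): Centre of the inner floor (5 mm above the bench) of the blue scrap tray: fixed, open-topped, 200 mm (x) by 130 mm (y) outside, 30 mm high, walls 5 mm.
- spray: Spray can, 58 mm in diameter, 170 mm high, loose; origin at the centre of its underside. Leave alone.
- glue: Glue bottle, 58 mm in diameter, 160 mm high, loose; origin at the centre of its underside. Leave alone.
- tape: White tape measure, 70 x 38 x 66 mm high, loose; origin at the centre of its underside. Leave alone.
- drill: Green cordless drill standing on its battery, 75 mm wide, 195 mm high, loose; origin at the centre of its underside, chuck and bit towards its x, reaching 170 mm ahead of the origin and 58 mm behind. Leave alone.

How it is judged:
On the way, in this order (a step that is already met when the one before it is completed fails the run):
1. the offcut lies flat in the scrap tray (horizontal distance between offcut_center and tray_in below 0.045 m and height (world z) of offcut_center below 0.034 m), for 0.2 s.
2. the cap is pushed in, its lugs through the slots (horizontal distance between cap_grip and port below 0.008 m and z of cap_grip in the frame of port below 0.042 m).
At the end, for the whole second after the job is handed in: Cap let go and locked in the port: level within 0.08 rad, grip point under 42 mm above the collar top, a lug within 7 mm of the locked place; offcut flat in the tray, its centre under 34 mm above the bench and within 45 mm of the tray's centre (all of step 1 and distance between any of lug0, lug1, lug2 and stop below 0.007 m and angle between cap_grip's own z axis and vertical below 0.08 rad and z of cap_grip in the frame of port below 0.042 m); the robot touches nothing.
It fails at once if a bystander (spray can, glue bottle, tape measure, drill) is moved more than 30 mm or knocked over (distance of any of spray, glue, tape, drill from where it was at the start of the episode above 0.03 m or angle between any of spray, glue, tape, drill's own z axis and vertical above 0.5 rad).
It also fails if it takes over 72 s, if anything falls off the work surface, if the arm or the gripper's body presses on something with over 40 N, if the wrist force passes 120 N, or if a joint passes its speed limit or range.

## Working session

There is one attempt and no reset: what is moved stays moved. The work goes in short steps, Python scripts to look and compute and a tool call to move; the robot and the scene stay as the last step left them, time stands still between calls to the robot, and variables do not carry over. Pictures are saved under pics/ and viewed, at most 10 in all, crops included, and the job is handed in when it is done.

Besides the shell and the picture viewer there is one more tool, called as name(argument=value, ...) on one line, values as JSON. send_rows: Moves the arm, as the interface text tells. Its arguments: {"type":"object","properties":{"moves":{"type":"array","items":{"type":"number"}},"grip":{"type":"number"},"force":{"type":"number"}},"required":["moves"]}

```bash
mkdir -p pics; cat > h.py <<'E'
import numpy as np, cv2
from scipy.spatial.transform import Rotation as R
from cell import *
def cm(n):
    m=camera_model(n); o=np.array(m["orientation"],float)
    Rm=R.from_rotvec(o).as_matrix() if o.size==3 else o.reshape(3,3)
    return m,Rm,np.array(m["position"])
def world(n,px,z=None,depth=None):
    m,Rm,p=cm(n); d=Rm@np.array([(px[0]-m["cx"])/m["fx"],(px[1]-m["cy"])/m["fy"],1.])
    return p+d*(depth if z is None else (z-p[2])/d[2])
def cloud(n,depth):
    m,Rm,p=cm(n); v,u=np.mgrid[:384,:512]
    c=np.stack([(u-m["cx"])/m["fx"]*depth,(v-m["cy"])/m["fy"]*depth,depth],-1)
    return c@Rm.T+p
E
python3 - <<'E'
from h import *
s=read_state(); print(s["position"],s["orientation"],s["finger_gap"],grasp_offset() if callable(grasp_offset) else grasp_offset)
a,da=read_camera("top"); b,db=read_camera("scene")
cv2.imwrite("pics/a.png",np.hstack([a,b])[:, :]) if 0 else cv2.imwrite("pics/top.png",cv2.resize(a,(800,600))); cv2.imwrite("pics/scene.png",b)
c=cloud("top",da)
for n,z in [("port",.122),("stop",.11),("cap_grip",.053),("lug0",.029),("lug1",.029),("lug2",.029),("offcut_center",.142),("tray_in",.005),("spray",0),("glue",0),("tape",0),("drill",0)]:
    for r in pinpoint("top",n)[:2]:
        u,v=[int(round(t)) for t in r["centre"]]
        print(n,round(r["p"],2),(u,v),world("top",r["centre"],z).round(3),c[min(v,383),min(u,511)].round(3))
E
```

```text
[ 0.18725296 -0.49016864  0.20514134] [-3.08824081e+00 -5.69637274e-01 -8.89006103e-05] 0.08529119684319034 0.0187
port 0.88 (107, 224) [0.468 0.369 0.122] [0.466 0.356 0.16 ]
stop 0.66 (124, 212) [0.5   0.326 0.11 ] [0.501 0.323 0.119]
cap_grip 0.55 (250, 185) [ 0.586 -0.028  0.053] [ 0.584 -0.027  0.068]
lug0 0.85 (262, 204) [ 0.532 -0.062  0.029] [ 0.535 -0.063  0.002]
lug0 0.63 (259, 177) [ 0.614 -0.054  0.029] [ 0.614 -0.054  0.03 ]
lug1 0.85 (262, 204) [ 0.532 -0.062  0.029] [ 0.535 -0.063  0.002]
lug1 0.63 (259, 177) [ 0.614 -0.054  0.029] [ 0.614 -0.054  0.03 ]
lug2 0.85 (262, 204) [ 0.532 -0.062  0.029] [ 0.535 -0.063  0.002]
lug2 0.63 (259, 177) [ 0.614 -0.054  0.029] [ 0.614 -0.054  0.03 ]
offcut_center 0.9 (104, 224) [0.467 0.371 0.142] [0.465 0.363 0.163]
offcut_center 0.43 (171, 174) [0.604 0.19  0.142] [0.606 0.193 0.13 ]
tray_in 0.96 (369, 220) [ 0.487 -0.386  0.005] [ 0.486 -0.386  0.009]
spray 0.95 (172, 173) [0.63  0.211 0.   ] [0.611 0.192 0.121]
glue 0.76 (316, 172) [ 0.634 -0.228  0.   ] [ 0.616 -0.213  0.11 ]
tape 0.67 (219, 256) [0.377 0.067 0.   ] [0.379 0.062 0.064]
drill 0.94 (350, 146) [ 0.715 -0.336  0.   ] [ 0.68  -0.3    0.164]
drill 0.45 (248, 186) [ 0.589 -0.019  0.   ] [ 0.582 -0.021  0.063]
```

View pics/top.png

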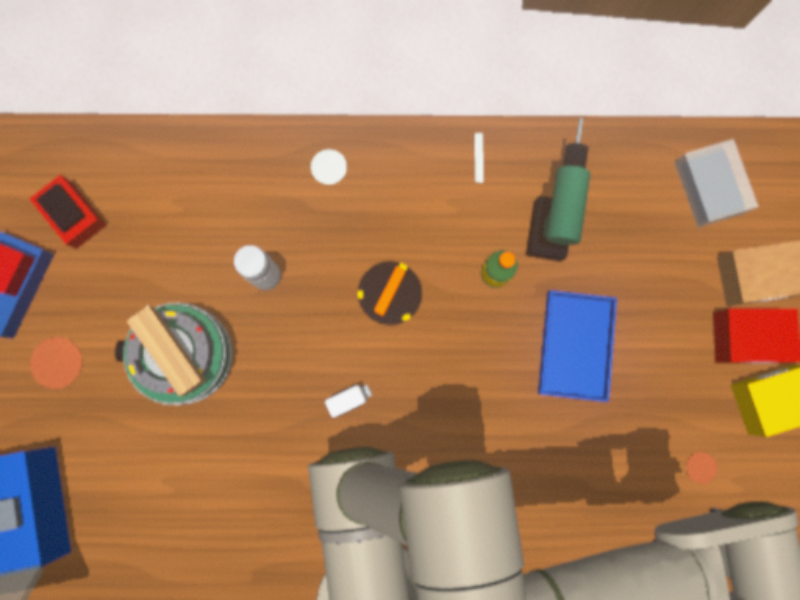

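View pics/scene.png

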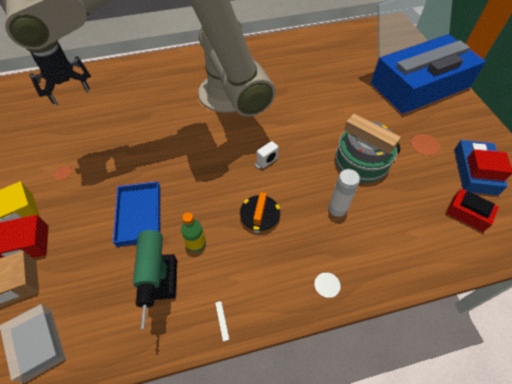

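```bash
python3 - <<'E'
from h import *
a,d=read_camera("top"); c=cloud("top",d); hsv=cv2.cvtColor(a,cv2.COLOR_BGR2HSV)
x,y,z=c[...,0],c[...,1],c[...,2]
def rect(mask,name):
    p=c[mask][:,:2].astype(np.float32); r=cv2.minAreaRect(p); print(name,mask.sum(),np.round(r[0],4),np.round(r[1],3),"ang",r[2],"zmed",np.median(c[mask][:,2]).round(4))
reg=(d>0)&(abs(x-.468)<.13)&(abs(y-.369)<.13)
rect(reg&(z>.152)&(z<.175),"offcut")
rect((d>0)&(abs(x-.586)<.08)&(abs(y+.028)<.08)&(z>.052),"bar")
rect((d>0)&(abs(x-.487)<.13)&(abs(y+.386)<.13)&(hsv[...,0]>95)&(hsv[...,0]<130)&(hsv[...,1]>100)&(z<.05)&(z>.02),"trayrim")
m=reg&(z>.112)&(z<.132); 
p=c[m]; print("collar",m.sum(),p.min(0),p.max(0),np.median(p[:,2]))
for n in ("offcut_center","tray_in","cap_grip"):
    r=outline_of("top",n)
    if r: rect(r[0]["mask"]&(d>0),n+" outl")
E
```

```text
offcut 1047 [0.4651 0.3639] [0.161 0.047] ang 36.712284088134766 zmed 0.16
bar 221 [ 0.5823 -0.0236] [0.02  0.094] ang 62.6762580871582 zmed 0.0635
trayrim 395 [ 0.4827 -0.3843] [0.131 0.199] ang 83.59058380126953 zmed 0.0277
collar 992 [0.38820082 0.29659121 0.11201668] [0.54204085 0.44057632 0.13183601] 0.1195401375465075
offcut_center outl 1211 [0.4795 0.3795] [0.208 0.074] ang 47.68798065185547 zmed 0.1595
tray_in outl 3064 [ 0.485  -0.3886] [0.141 0.208] ang 83.23249053955078 zmed 0.0051
cap_grip outl 1258 [ 0.5822 -0.0229] [0.118 0.118] ang 66.02696990966797 zmed 0.0286
```

The top picture shows the offcut on the drum at (165,350), the cap at (390,292) and the tray at (578,345). The measured sizes match the given ones. I'll move to above the offcut.

send_rows(moves=[0.015, 0.045, 0.003, 0.015, 0.015, 0.047, 0.003, 0.015, 0.015, 0.047, 0.003, 0.015, 0.015, 0.047, 0.003, 0.015, 0.015, 0.047, 0.003, 0.015, 0.015, 0.047, 0.003, 0.015, 0.015, 0.047, 0.003, 0.015, 0.015, 0.047, 0.003, 0.015, 0.015, 0.047, 0.003, 0.015, 0.015, 0.047, 0.003, 0.015, 0.015, 0.047, 0.003, 0.015, 0.015, 0.047, 0.003, 0.015], grip=0.08)

```text
clock: 2.1
position: [0.3675, 0.0737, 0.2422]
orientation: [3.025, 0.846, 0.002]
contact_force: [2.1, -0.7, -0.7]
finger_gap: 0.0799
gripper_force: 0.0
```

send_rows(moves=[0.016, 0.047, 0, 0.016, 0.016, 0.047, 0, 0.016, 0.016, 0.047, 0, 0.016, 0.016, 0.047, 0, 0.016, 0.016, 0.047, 0, 0.016, 0.018, 0.047, 0, 0.016, 0, 0.01, 0, 0, 0, 0, 0, 0])

```text
clock: 2.9
position: [0.4648, 0.3642, 0.2408]
orientation: [2.981, 0.992, -0.002]
contact_force: [0.9, -0.4, -0.0]
finger_gap: 0.0799
gripper_force: 0.0
```

```bash
cat >> h.py <<'E'
def st():
    s=read_state(); Rm=R.from_rotvec(s["orientation"]).as_matrix()
    print("t",round(s["clock"],2),"pos",np.round(s["position"],4),"y-ang",round(np.degrees(np.arctan2(Rm[1,1],Rm[0,1]))%180,2),"tilt",round(np.degrees(np.arccos(-Rm[2,2])),2),"gap",round(s["finger_gap"],4),"F",np.round(s["contact_force"],1),"q",np.round(s["joints"],2))
def rect(c,mask,name):
    p=c[mask][:,:2].astype(np.float32); r=cv2.minAreaRect(p); print(name,mask.sum(),np.round(r[0],4),np.round(r[1],3),"ang",round(r[2],1),"zmed",np.median(c[mask][:,2]).round(4))
E
python3 - <<'E'
from h import *
st(); a,d=read_camera("wrist"); c=cloud("wrist",d); cv2.imwrite("pics/w1.png",a)
x,y,z=np.moveaxis(c,-1,0); reg=(d>0)&(abs(x-.468)<.13)&(abs(y-.369)<.13)
rect(c,reg&(z>.15)&(z<.175),"offcut")
E
```

```text
t 2.9 pos [0.4648 0.3642 0.2408] y-ang 126.82 tilt 0.08 gap 0.0799 F [ 0.9 -0.4 -0. ] q [ 0.47  0.44  1.22 -0.    1.48  1.39]
offcut 12356 [0.4652 0.3622] [0.16  0.045] ang 36.4 zmed 0.1625
```

send_rows(moves=[0, -0.001, -0.04, -0.006, 0, 0, -0.035, 0, 0, 0, -0.025, 0, 0, 0, -0.012, 0, 0, 0, 0, 0])

```text
clock: 3.45
position: [0.4648, 0.361, 0.1293]
orientation: [2.985, 0.979, -0.003]
contact_force: [-0.5, 0.3, 0.0]
finger_gap: 0.0798
gripper_force: 0.0
```

send_rows(moves=[0, 0, 0, 0, 0, 0, 0, 0, 0, 0, 0, 0, 0, 0, 0, 0, 0, 0, 0, 0, 0, 0, 0, 0], grip=0.03, force=40)

```text
clock: 4.05
position: [0.4658, 0.3625, 0.1316]
orientation: [-2.984, -0.981, -0.004]
contact_force: [-1.1, -0.5, 6.5]
finger_gap: 0.0429
gripper_force: 39.9
```

send_rows(moves=[0, 0, 0.02, 0, 0, 0, 0.04, 0, 0, 0, 0.04, 0, 0, 0, 0.01, 0, 0, 0, 0, 0])

```text
clock: 4.55
position: [0.4656, 0.3625, 0.2415]
orientation: [-2.984, -0.98, -0.006]
contact_force: [-0.5, 0.7, -1.7]
finger_gap: 0.043
gripper_force: 41.2
```

```bash
python3 - <<'E'
from h import *
st(); a,d=read_camera("wrist"); t,dt=read_camera("top")
cv2.imwrite("pics/w2.png",np.hstack([a,t])[:, :]); cv2.imwrite("pics/w2.png",cv2.resize(np.hstack([a,t]),(800,300)))
E
```

```text
t 4.55 pos [0.4656 0.3625 0.2415] y-ang 126.38 tilt 0.21 gap 0.043 F [-0.5  0.7 -1.7] q [ 0.46  0.44  1.23 -0.    1.47  1.4 ]
```

View pics/w2.png

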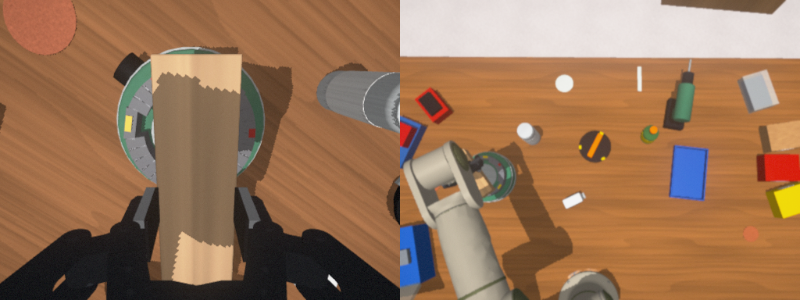

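send_rows(moves=[0.001, -0.035, 0, -0.047, 0.001, -0.048, 0, -0.047, 0.001, -0.048, 0, -0.047, 0.001, -0.048, 0, -0.047, 0.001, -0.048, 0, -0.047, 0.001, -0.048, 0, -0.047, 0.001, -0.048, 0, -0.047, 0.001, -0.048, 0, -0.047, 0.001, -0.048, 0, -0.047, 0.001, -0.048, 0, -0.047, 0.001, -0.048, 0, -0.047, 0.001, -0.048, 0, -0.047])

```text
clock: 5.85
position: [0.4763, -0.2024, 0.238]
orientation: [-3.138, -0.108, 0.004]
contact_force: [1.3, 0.5, -0.5]
finger_gap: 0.0429
gripper_force: 41.2
```

send_rows(moves=[0.001, -0.048, 0, -0.047, 0.001, -0.048, 0, -0.047, 0.002, -0.048, 0, -0.047, 0.002, -0.042, 0, -0.047, 0, 0, 0, 0, 0, 0, 0, 0])

```text
clock: 6.45
position: [0.4826, -0.3868, 0.2374]
orientation: [-3.133, 0.185, 0.004]
contact_force: [1.2, -0.4, -1.5]
finger_gap: 0.0428
gripper_force: 41.3
```

```bash
python3 - <<'E'
from h import *
st(); a,d=read_camera("wrist"); c=cloud("wrist",d); x,y,z=np.moveaxis(c,-1,0)
hsv=cv2.cvtColor(a,cv2.COLOR_BGR2HSV)
rect(c,(d>0)&(hsv[...,0]>95)&(hsv[...,0]<130)&(hsv[...,1]>100)&(z<.05)&(z>-.01)&(abs(x-.485)<.15)&(abs(y+.386)<.15),"tray")
E
```

```text
t 6.45 pos [ 0.4826 -0.3868  0.2374] y-ang 83.24 tilt 0.23 gap 0.0428 F [ 1.2 -0.4 -1.5] q [-0.86  0.51  1.13  0.    1.51  0.82]
tray 2008 [ 0.4826 -0.3849] [0.129 0.199] ang 83.8 zmed 0.0299
```

send_rows(moves=[0, 0.001, -0.04, 0, 0, 0, -0.045, 0, 0, 0, -0.045, 0, 0, 0, -0.035, 0, 0, 0, -0.025, 0, 0, 0, -0.015, 0, 0, 0, -0.01, 0, 0, 0, -0.004, 0, 0, 0, 0, 0])

```text
clock: 7.4
position: [0.4835, -0.3858, 0.0212]
orientation: [3.136, -0.183, 0.001]
contact_force: [-0.1, -0.2, -1.4]
finger_gap: 0.0429
gripper_force: 41.3
```

send_rows(moves=[0, 0, 0, 0, 0, 0, 0, 0, 0, 0, 0, 0, 0, 0, 0, 0], grip=0.065)

```text
clock: 7.8
position: [0.4833, -0.3859, 0.0211]
orientation: [3.136, -0.184, 0.001]
contact_force: [-0.7, 0.2, 0.2]
finger_gap: 0.0648
gripper_force: 0.0
```

send_rows(moves=[0, 0, 0.02, 0, 0, 0, 0.045, 0, 0, 0, 0.05, 0, 0, 0, 0.05, 0, 0, 0, 0.05, 0, 0, 0, 0, 0])

```text
clock: 8.4
position: [0.4847, -0.3874, 0.2436]
orientation: [3.127, -0.183, 0.015]
contact_force: [0.7, -0.3, 0.5]
finger_gap: 0.0651
gripper_force: 0.0
```

```bash
python3 - <<'E'
from h import *
st(); a,d=read_camera("wrist"); c=cloud("wrist",d); x,y,z=np.moveaxis(c,-1,0)
rect(c,(d>0)&(z<.07)&(z>.037)&(abs(x-.485)<.15)&(abs(y+.386)<.1),"offcut")
t,d=read_camera("top"); c=cloud("top",d); x,y,z=np.moveaxis(c,-1,0)
hsv=cv2.cvtColor(t,cv2.COLOR_BGR2HSV)
near=(d>0)&(abs(x-.467)<.11)&(abs(y-.366)<.11)
rect(c,near&(z>.115)&(z<.128),"collar")
m=(near&(z>.112)&(z<.13)).astype(np.uint8)
k,_=max(((q,cv2.contourArea(q)) for q in cv2.findContours(m,0,2)[0]),key=lambda q:q[1]); (u,v),r=cv2.minEnclosingCircle(k); print("circ",u,v,r,world("top",(u,v),.122))
for n in ("port","stop"):
    for r in pinpoint("top",n)[:1]: print(n,r["p"],r["centre"],world("top",r["centre"],.122 if n=="port" else .1105))
P=world("top",(u,v),.122)
for nm,lo,hi in (("yel",22,35),):
    mm=(near&(hsv[...,0]>=lo)&(hsv[...,0]<=hi)&(hsv[...,1]>130)&(hsv[...,2]>120)).astype(np.uint8)
    n,_,s,ce=cv2.connectedComponentsWithStats(mm)
    for i in range(1,n):
        if s[i,4]>3: w=world("top",ce[i],.122); q=w-P; print(nm,s[i,4],ce[i],w,np.hypot(*q[:2]),np.degrees(np.arctan2(q[1],q[0])))
cr=t[180:270,65:155]; cr2=t[150:225,215:290]
cv2.imwrite("pics/t2.png",np.hstack([cv2.resize(cr,(400,400),interpolation=cv2.INTER_CUBIC),cv2.resize(cr2,(400,400),interpolation=cv2.INTER_CUBIC)]))
E
```

```text
t 8.4 pos [ 0.4847 -0.3874  0.2436] y-ang 83.29 tilt 0.77 gap 0.0651 F [ 0.7 -0.3  0.5] q [-0.86  0.5   1.13 -0.    1.5   0.82]
offcut 6026 [ 0.4833 -0.3867] [0.045 0.16 ] ang 83.6 zmed 0.0406
collar 1343 [0.4641 0.3683] [0.145 0.141] ang 90.0 zmed 0.1193
circ 106.7361831665039 225.81155395507812 27.102256774902344 [0.46260119 0.36825767 0.122     ]
port 0.97 [107.4, 224.3] [0.46676889 0.36657966 0.122     ]
stop 0.88 [127.4, 215.3] [0.49251983 0.3153427  0.1105    ]
yel 16 [108.5625 200.    ] [0.53415392 0.36571193 0.122     ] 0.07159800306593919 -2.0376437878923825
yel 16 [ 84.3125 236.375 ] [0.43353253 0.42863309 0.122     ] 0.06700879608479943 115.70919486524012
yel 20 [127.15 238.45] [0.42791245 0.31111909 0.122     ] 0.06684404829524136 -121.26187123532704
```

View pics/t2.png

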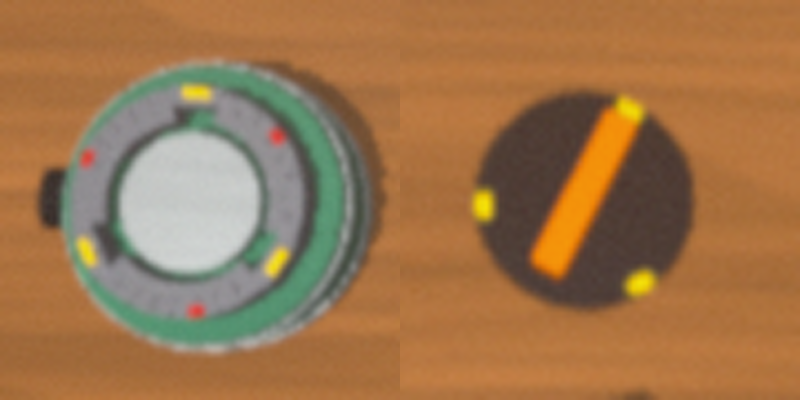

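Right: port slots at about 0/120/240° with red marks at the locked places; left lug mark sits by the bar's upper-right end. I'll turn the gripper by the half-turn variant to leave room for the twist.

send_rows(moves=[0.005, 0.018, 0, 0.139, 0.005, 0.018, 0, 0.139, 0.005, 0.018, 0, 0.139, 0.005, 0.018, 0, 0.139, 0.005, 0.018, 0, 0.139, 0.005, 0.018, 0, 0.139, 0.005, 0.018, 0, 0.139, 0.005, 0.018, 0, 0.139, 0.005, 0.018, 0, 0.139, 0.005, 0.018, 0, 0.139, 0.005, 0.018, 0, 0.139, 0.005, 0.018, 0, 0.139])

```text
clock: 9.8
position: [0.5428, -0.1688, 0.234]
orientation: [-2.235, -2.203, 0.001]
contact_force: [0.9, -0.2, -0.4]
finger_gap: 0.065
gripper_force: 0.0
```

send_rows(moves=[0.005, 0.018, 0, 0.139, 0.005, 0.018, 0, 0.139, 0.005, 0.018, 0, 0.139, 0.005, 0.018, 0, 0.139, 0.005, 0.018, 0, 0.139, 0.005, 0.018, 0, 0.139, 0.005, 0.018, 0, 0.139, 0.003, 0.018, 0, 0.139, 0, 0, 0, 0, 0, 0, 0, 0])

```text
clock: 10.8
position: [0.5808, -0.0259, 0.2346]
orientation: [-0.748, -3.049, 0.0]
contact_force: [-1.0, -1.0, -1.0]
finger_gap: 0.065
gripper_force: 0.0
```

```bash
python3 - <<'E'
from h import *
st(); a,d=read_camera("wrist"); c=cloud("wrist",d); x,y,z=np.moveaxis(c,-1,0); cv2.imwrite("pics/w4.png",a)
near=(d>0)&(abs(x-.583)<.075)&(abs(y+.024)<.075)
rect(c,near&(z<.075)&(z>.055),"bar"); rect(c,near&(z>.02)&(z<.075),"disc")
hsv=cv2.cvtColor(a,cv2.COLOR_BGR2HSV)
mm=(near&(hsv[...,0]>=24)&(hsv[...,0]<=35)&(hsv[...,1]>130)&(hsv[...,2]>120)).astype(np.uint8)
n,_,s,ce=cv2.connectedComponentsWithStats(mm)
for i in range(1,n):
    if s[i,4]>20: print(s[i,4],world("wrist",ce[i],.029).round(4))
E
```

```text
t 10.8 pos [ 0.5808 -0.0259  0.2346] y-ang 62.43 tilt 0.12 gap 0.065 F [-1. -1. -1.] q [-0.25  0.42  1.27 -0.    1.45 -1.34]
bar 1825 [ 0.5824 -0.0243] [0.02  0.095] ang 63.4 zmed 0.0648
disc 9613 [ 0.5827 -0.0243] [0.123 0.123] ang 44.9 zmed 0.0293
102 [0.5794 0.0321 0.029 ]
```

send_rows(moves=[0.0015, 0.0015, -0.04, 0.017, 0, 0, -0.045, 0, 0, 0, -0.045, 0, 0, 0, -0.035, 0, 0, 0, -0.02, 0, 0, 0, -0.011, 0, 0, 0, 0, 0])

```text
clock: 11.55
position: [0.582, -0.0248, 0.0386]
orientation: [-0.721, -3.055, 0.0]
contact_force: [0.1, -0.2, 0.6]
finger_gap: 0.065
gripper_force: 0.0
```

send_rows(moves=[0, 0, 0, 0, 0, 0, 0, 0, 0, 0, 0, 0, 0, 0, 0, 0, 0, 0, 0, 0, 0, 0, 0, 0, 0, 0, 0, 0], grip=0.005, force=90)

```text
clock: 12.25
position: [0.5827, -0.0243, 0.0397]
orientation: [0.719, 3.058, -0.0]
contact_force: [-0.1, -1.1, 0.5]
finger_gap: 0.0051
gripper_force: 0.0
```

```bash
python3 -c "
from h import *
st()"
```

```text
t 12.25 pos [ 0.5827 -0.0243  0.0397] y-ang 63.54 tilt 0.0 gap 0.0051 F [-0.1 -1.1  0.5] q [-0.24  0.61  1.51 -0.    1.02 -1.35]
```

The fingers closed to 5 mm on a 20 mm bar, so they missed something; I'll look.

```bash
python3 - <<'E'
from h import *
a,d=read_camera("wrist"); b,_=read_camera("scene")
cv2.imwrite("pics/w5.png",np.hstack([cv2.resize(a,(400,300)),cv2.resize(b[130:265,180:360],(400,300))]))
E
```

```text
(no output)
```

View pics/w5.png

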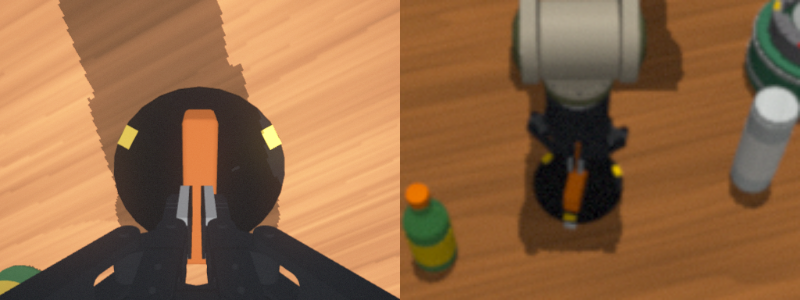

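```bash
python3 - <<'E'
from h import *
st(); a,d=read_camera("wrist"); c=cloud("wrist",d)
for v in (145,180,230,245,260,290,320):
    print(v,[(u,a[v,u].tolist(),c[v,u].round(3).tolist()) for u in (225,235,245,252,258,268)])
x,y,z=np.moveaxis(c,-1,0); near=(d>0)&(abs(x-.583)<.075)&(abs(y+.024)<.075)
rect(c,near&(z<.072)&(z>.055),"bar"); rect(c,near&(z>.02)&(z<.035),"disc")
E
```

```text
t 12.35 pos [ 0.5827 -0.0243  0.0397] y-ang 63.54 tilt 0.0 gap 0.0053 F [-0.6  0.1 -0.2] q [-0.24  0.61  1.51  0.    1.02 -1.35]
145 [(225, [35, 42, 50], [0.536, -0.018, 0.028]), (235, [40, 53, 73], [0.539, -0.013, 0.029]), (245, [53, 103, 185], [0.538, -0.007, 0.05]), (252, [55, 106, 187], [0.539, -0.004, 0.048]), (258, [55, 107, 187], [0.541, -0.001, 0.049]), (268, [55, 105, 188], [0.543, 0.003, 0.047])]
180 [(225, [37, 38, 51], [0.553, -0.027, 0.029]), (235, [63, 121, 215], [0.548, -0.016, 0.063]), (245, [70, 132, 229], [0.549, -0.012, 0.065]), (252, [70, 132, 229], [0.551, -0.009, 0.064]), (258, [70, 134, 230], [0.551, -0.007, 0.065]), (268, [70, 133, 230], [0.553, -0.003, 0.066])]
230 [(225, [41, 42, 52], [0.579, -0.04, 0.03]), (235, [63, 118, 206], [0.569, -0.027, 0.063]), (245, [68, 130, 228], [0.57, -0.022, 0.065]), (252, [72, 134, 230], [0.571, -0.02, 0.065]), (258, [72, 135, 231], [0.573, -0.017, 0.065]), (268, [72, 135, 230], [0.575, -0.013, 0.064])]
245 [(225, [40, 43, 51], [0.587, -0.045, 0.029]), (235, [148, 146, 145], [0.569, -0.027, 0.077]), (245, [41, 56, 83], [0.571
[... 417 characters left out ...]
575, -0.015, 0.09])]
290 [(225, [54, 51, 56], [0.567, -0.027, 0.112]), (235, [48, 45, 52], [0.57, -0.025, 0.111]), (245, [44, 64, 106], [0.581, -0.027, 0.094]), (252, [68, 129, 227], [0.6, -0.034, 0.064]), (258, [45, 48, 56], [0.584, -0.023, 0.093]), (268, [51, 50, 56], [0.574, -0.015, 0.111])]
320 [(225, [46, 44, 49], [0.564, -0.024, 0.132]), (235, [47, 44, 49], [0.572, -0.026, 0.122]), (245, [51, 94, 164], [0.613, -0.044, 0.065]), (252, [67, 128, 225], [0.615, -0.041, 0.065]), (258, [51, 76, 121], [0.616, -0.038, 0.065]), (268, [47, 45, 51], [0.578, -0.017, 0.121])]
bar 5433 [ 0.5812 -0.0258] [0.027 0.097] ang 55.1 zmed 0.0647
disc 24479 [ 0.5765 -0.0199] [0.123 0.109] ang 63.0 zmed 0.0288
```

send_rows(moves=[0, 0, 0.03, 0, 0, 0, 0.04, 0, 0, 0, 0, 0, 0, 0, 0, 0])

```text
clock: 12.8
position: [0.5829, -0.0243, 0.1102]
orientation: [0.719, 3.057, -0.0]
contact_force: [0.7, 1.0, 0.1]
finger_gap: 0.0046
gripper_force: 0.0
```

```bash
python3 - <<'E'
from h import *
st(); a,d=read_camera("wrist"); c=cloud("wrist",d); p=read_state()["position"]
x,y,z=np.moveaxis(c,-1,0)
for v in range(225,300,5): print(v,c[v,235].round(3),c[v,268].round(3),a[v,235])
near=(d>0)&(abs(x-.583)<.085)&(abs(y+.024)<.085)
rect(c,near&(z<.072)&(z>.055),"bar");rect(c,near&(z>.02)&(z<.035),"disc")
cv2.imwrite("pics/w6.png",a)
E
```

```text
t 12.8 pos [ 0.5829 -0.0243  0.1102] y-ang 63.54 tilt 0.08 gap 0.0046 F [0.7 1.  0.1] q [-0.24  0.53  1.44 -0.    1.17 -1.35]
225 [ 0.604 -0.051  0.027] [ 0.601 -0.023  0.062] [34 32 43]
230 [ 0.608 -0.053  0.027] [ 0.604 -0.024  0.063] [31 37 48]
235 [ 0.611 -0.055  0.027] [ 0.608 -0.026  0.062] [32 33 43]
240 [ 0.569 -0.027  0.142] [ 0.575 -0.014  0.142] [122 119 121]
245 [ 0.569 -0.026  0.147] [ 0.575 -0.014  0.147] [124 123 123]
250 [ 0.569 -0.026  0.151] [ 0.576 -0.015  0.15 ] [123 121 121]
255 [ 0.569 -0.026  0.156] [ 0.575 -0.015  0.155] [121 119 119]
260 [ 0.57  -0.026  0.158] [ 0.575 -0.015  0.16 ] [122 119 120]
265 [ 0.57  -0.026  0.163] [ 0.575 -0.015  0.163] [119 117 116]
270 [ 0.57  -0.026  0.166] [ 0.576 -0.015  0.165] [123 120 121]
275 [ 0.57  -0.026  0.17 ] [ 0.575 -0.015  0.17 ] [118 116 116]
280 [ 0.57  -0.026  0.172] [ 0.576 -0.016  0.172] [152 150 149]
285 [ 0.569 -0.025  0.178] [ 0.574 -0.015  0.178] [45 43 48]
290 [ 0.569 -0.025  0.181] [ 0.574 -0.015  0.18 ] [44 42 46]
295 [ 0.569 -0.025  0.183] [ 0.575 -0.016  0.182] [40 39 44]
bar 3612 [ 0.5818 -0.0232] [0.02  0.095] ang 63.5 zmed 0.0636
disc 15412 [ 0.5786 -0.0214] [0.123 0.115] ang 61.9 zmed 0.0277
```

View pics/w6.png

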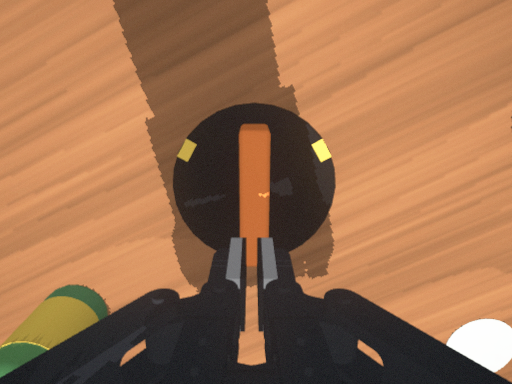

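```bash
python3 - <<'E'
from h import *
m,Rm,p=cm("wrist"); s=read_state(); print(m["fx"],m["cx"],m["cy"],p-np.array(s["position"]),Rm[:,2])
for v in (130,): print(Rm)
T=R.from_rotvec(s["orientation"]).as_matrix(); print("cam in tool",T.T@(p-s["position"]))
b,d=read_camera("scene"); c=cloud("scene",d); x,y,z=np.moveaxis(c,-1,0)
k=(d>0)&(abs(x-.583)<.03)&(abs(y+.024)<.05)
print(np.histogram(z[k],bins=np.arange(.02,.26,.01)))
E
```

```text
344.6709783777605 251.24137169907826 189.90481746254244 [-0.0680765   0.03287071  0.16817245] [ 0.26514277 -0.13438681 -0.95479814]
[[ 0.44481945  0.85547353  0.26514277]
 [ 0.89561668 -0.42404121 -0.13438681]
 [-0.0025329   0.29724415 -0.95479814]]
cam in tool [ 0.07572919 -0.00094069 -0.16811029]
(array([266, 155,   9,   7, 132,   0,   0,   0,   0,   0,   0,   3,  24,
        24,  23,  26,  75,  80,  61,  64,  78,  98,  46]), array([0.02, 0.03, 0.04, 0.05, 0.06, 0.07, 0.08, 0.09, 0.1 , 0.11, 0.12,
       0.13, 0.14, 0.15, 0.16, 0.17, 0.18, 0.19, 0.2 , 0.21, 0.22, 0.23,
       0.24, 0.25]))
```

The tips really stand about 30 mm behind the reported TCP (the scene camera agrees), so they closed above the bar. I'll go about 33 mm lower, watching the force.

send_rows(moves=[0, 0, 0, 0, 0, 0, 0, 0, 0, 0, 0, 0, 0, 0, -0.03, 0, 0, 0, -0.03, 0, 0, 0, -0.015, 0, 0, 0, -0.006, 0, 0, 0, -0.005, 0, 0, 0, 0, 0], grip=0.06)

```text
clock: 13.8
position: [0.5828, -0.0243, 0.0238]
orientation: [0.719, 3.058, 0.0]
contact_force: [0.3, 0.0, 0.0]
finger_gap: 0.0598
gripper_force: 0.0
```

```bash
python3 - <<'E'
from h import *
st(); a,d=read_camera("wrist"); c=cloud("wrist",d)
for u in (160,170,180,190,200,210): print(u,[c[v,u].round(3).tolist() for v in (225,235,245,255)])
b,d=read_camera("scene"); c=cloud("scene",d); x,y,z=np.moveaxis(c,-1,0)
k=(d>0)&(abs(x-.583)<.06)&(abs(y+.024)<.07)
print(np.histogram(z[k],bins=np.arange(.02,.2,.01)))
E
```

```text
t 13.8 pos [ 0.5828 -0.0243  0.0238] y-ang 63.54 tilt 0.01 gap 0.0598 F [0.3 0.  0. ] q [-0.24  0.63  1.52  0.    0.99 -1.35]
160 [[0.556, -0.065, 0.029], [0.561, -0.067, 0.03], [0.566, -0.07, 0.03], [0.557, -0.053, 0.07]]
170 [[0.559, -0.061, 0.028], [0.563, -0.063, 0.029], [0.558, -0.051, 0.061], [0.559, -0.05, 0.07]]
180 [[0.561, -0.056, 0.029], [0.566, -0.058, 0.03], [0.56, -0.047, 0.062], [0.564, -0.049, 0.062]]
190 [[0.564, -0.051, 0.028], [0.568, -0.054, 0.029], [0.573, -0.056, 0.03], [0.578, -0.06, 0.029]]
200 [[0.565, -0.046, 0.03], [0.57, -0.049, 0.029], [0.575, -0.052, 0.029], [0.58, -0.055, 0.029]]
210 [[0.567, -0.041, 0.031], [0.573, -0.044, 0.029], [0.578, -0.047, 0.029], [0.582, -0.05, 0.03]]
(array([506, 261,  18,  22, 171,  23,  13,  15,  87,  47,  72,  53,  73,
       143,  53,   6,  47]), array([0.02, 0.03, 0.04, 0.05, 0.06, 0.07, 0.08, 0.09, 0.1 , 0.11, 0.12,
       0.13, 0.14, 0.15, 0.16, 0.17, 0.18, 0.19]))
```

send_rows(moves=[0, 0, -0.006, 0, 0, 0, -0.006, 0, 0, 0, -0.004, 0, 0, 0, -0.002, 0, 0, 0, 0, 0])

```text
clock: 14.4
position: [0.5825, -0.0242, 0.0053]
orientation: [-0.719, -3.058, -0.0]
contact_force: [-0.3, -1.0, -0.2]
finger_gap: 0.0601
gripper_force: 0.0
```

send_rows(moves=[0, 0, 0, 0, 0, 0, 0, 0, 0, 0, 0, 0, 0, 0, 0, 0, 0, 0, 0, 0, 0, 0, 0, 0, 0, 0, 0, 0], grip=0.005, force=90)

```text
clock: 15.1
position: [0.583, -0.0242, 0.0062]
orientation: [0.719, 3.057, 0.0]
contact_force: [-0.4, 0.5, 6.2]
finger_gap: 0.0192
gripper_force: 88.7
```

```bash
python3 -c "
from h import *
st()"
```

```text
t 15.1 pos [ 0.583  -0.0242  0.0062] y-ang 63.54 tilt 0.05 gap 0.0192 F [-0.4  0.5  6.2] q [-0.24  0.66  1.52  0.    0.96 -1.35]
```

Gripped at 19 mm. I'll lift the cap and stand beside the port for a close look.

send_rows(moves=[0, 0, 0.025, 0, 0, 0, 0.05, 0, 0, 0, 0.05, 0, 0, 0, 0.05, 0, 0, 0, 0.05, 0, -0.003, 0.035, 0.013, 0, -0.003, 0.035, 0.013, 0, -0.003, 0.035, 0.013, 0, -0.003, 0.035, 0.013, 0, -0.003, 0.035, 0.013, 0, -0.003, 0.035, 0.013, 0, -0.003, 0.035, 0.013, 0])

```text
clock: 16.3
position: [0.5611, 0.222, 0.321]
orientation: [-0.719, -3.056, 0.002]
contact_force: [0.9, -0.2, -4.0]
finger_gap: 0.0186
gripper_force: 88.6
```

send_rows(moves=[-0.003, 0.035, 0.013, 0, -0.003, 0.035, 0.013, 0, -0.003, 0.032, 0.013, 0, 0, 0, 0, 0, 0, 0, 0, 0, 0, 0, 0, 0])

```text
clock: 16.9
position: [0.5528, 0.3219, 0.3595]
orientation: [-0.72, -3.056, 0.002]
contact_force: [-0.1, -1.1, -4.9]
finger_gap: 0.019
gripper_force: 89.2
```

```bash
cat > port.py <<'E'
from h import *
from scipy.optimize import least_squares
st(); a,d=read_camera("wrist"); c=cloud("wrist",d); cv2.imwrite("pics/w7.png",a)
x,y,z=np.moveaxis(c,-1,0); hsv=cv2.cvtColor(a,cv2.COLOR_BGR2HSV)
near=(d>0)&(np.hypot(x-.465,y-.368)<.085)
col=near&(z>.115)&(z<.129)&(hsv[...,1]<70); print("collar z",np.median(z[col]),col.sum())
def comps(lo,hi):
    m=(near&(z>.11)&(z<.135)&(hsv[...,0]>=lo)&(hsv[...,0]<=hi)&(hsv[...,1]>120)&(hsv[...,2]>80)).astype(np.uint8)
    n,_,s,ce=cv2.connectedComponentsWithStats(m)
    return [world("wrist",ce[i],.122)[:2] for i in range(1,n) if s[i,4]>25]
ye,re=comps(22,35),comps(0,6)+comps(175,180)
print("yel",np.round(ye,4),"red",np.round(re,4))
if len(ye)+len(re)>=3:
    P=np.array(ye+re)
    def f(q):
        r=P-q[:2]; k=len(ye); an=np.arctan2(r[:,1],r[:,0])-q[2]+np.r_[np.zeros(k),np.full(len(re),np.radians(50))]
        return np.r_[np.linalg.norm(r[:k],axis=1)-q[3],np.linalg.norm(r[k:],axis=1)-q[4],.065*(((an+np.pi/3)%(2*np.pi/3))-np.pi/3)]
    s=least_squares(f,[.465,.368,0,.066,.066],loss="soft_l1",f_scale=.002); print("port",s.x[:2].round(4),"ang",np.degrees(s.x[2]).round(2),"r",s.x[3:],"res",np.abs(f(s.x)).max())
p=pinpoint("wrist","port")
if p: print(p[0]["p"],world("wrist",p[0]["centre"],.122))
E
python3 port.py
```

```text
t 16.9 pos [0.5528 0.3219 0.3595] y-ang 63.48 tilt 0.14 gap 0.019 F [-0.1 -1.1 -4.9] q [ 0.34  0.57  0.73 -0.    1.85 -0.76]
collar z 0.1204214556226772 9905
yel [[0.4343 0.4294]
 [0.4271 0.3113]
 [0.5323 0.3666]] red [[0.3972 0.3597]
 [0.4909 0.4314]
 [0.505  0.3144]]
port [0.4644 0.3688] ang -2.83 r [0.06802341 0.06789958] res 0.0011061704214817925
0.71 [0.46198184 0.3663885  0.122     ]
```

View pics/w7.png

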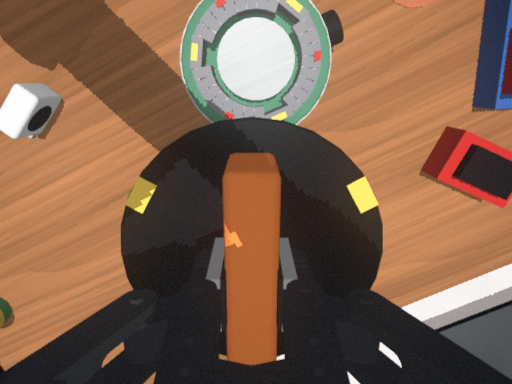

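Slots, yellow and red marks are clear at (255,60); the cap sits square in the fingers. The port is at (0.4646, 0.3687), turned about −2.5°.

send_rows(moves=[-0.0176, 0.0094, 0, 0.084, -0.0176, 0.0094, 0, 0.084, -0.0176, 0.0094, -0.01, 0.084, -0.0176, 0.0094, -0.03, 0.084, -0.0176, 0.0094, -0.03, 0.083, 0, 0, -0.045, 0, 0, 0, -0.045, 0, 0, 0, -0.03, 0, 0, 0, -0.02, 0, 0, 0, 0, 0, 0, 0, 0, 0])

```text
clock: 18.1
position: [0.4651, 0.3694, 0.1516]
orientation: [0.068, 3.14, 0.001]
contact_force: [0.1, -0.3, -3.4]
finger_gap: 0.0185
gripper_force: 89.0
```

```bash
python3 - <<'E'
from h import *
st(); a,d=read_camera("wrist"); c=cloud("wrist",d); x,y,z=np.moveaxis(c,-1,0); cv2.imwrite("pics/w8.png",a)
zt=read_state()["position"][2]+.023
m=(d>0)&(abs(z-zt)<.008)&(np.hypot(x-.4646,y-.3687)<.08)
rect(c,m,"disc")
# far rim of disc: circle of known radius fit to boundary in camera-side half
k=cv2.convexHull(c[m][:,:2].astype(np.float32))[:,0]
k=k[k[:,0]<.4646-.01]
from scipy.optimize import least_squares
s=least_squares(lambda q:np.hypot(*(k-q).T)-.062,[.4646,.3687],loss="soft_l1",f_scale=.001); print("cap ctr",s.x.round(4),len(k))
rect(c,(d>0)&(abs(z-zt-.036)<.006)&(np.hypot(x-.4646,y-.3687)<.06),"bar")
for r in range(0): pass
E
```

```text
t 18.1 pos [0.4651 0.3694 0.1516] y-ang 87.51 tilt 0.05 gap 0.0185 F [ 0.1 -0.3 -3.4] q [ 0.47  0.51  1.36 -0.    1.28 -1.05]
disc 28232 [0.4603 0.3687] [0.117 0.117] ang 42.8 zmed 0.1748
cap ctr [0.465  0.3684] 37
bar 11838 [0.4568 0.3694] [0.044 0.08 ] ang 68.8 zmed 0.2107
```

send_rows(moves=[-0.0003, 0, -0.015, 0, 0, 0, -0.006, 0, 0, 0, -0.003, 0, 0, 0, -0.003, 0, 0, 0, -0.002, 0, 0, 0, 0, 0])

```text
clock: 18.75
position: [0.4646, 0.3699, 0.1223]
orientation: [0.067, 3.14, 0.001]
contact_force: [-0.2, -1.5, -4.3]
finger_gap: 0.0189
gripper_force: 89.6
```

send_rows(moves=[0, 0, -0.003, 0, 0, 0, -0.003, 0, 0, 0, -0.003, 0, 0, 0, -0.003, 0, 0, 0, -0.0025, 0, 0, 0, 0, 0])

```text
clock: 19.35
position: [0.4647, 0.3699, 0.1074]
orientation: [0.067, 3.14, 0.001]
contact_force: [0.0, -0.5, 5.5]
finger_gap: 0.0187
gripper_force: 90.9
```

```bash
python3 -c "
from h import *
st()"
```

```text
t 19.35 pos [0.4647 0.3699 0.1074] y-ang 87.55 tilt 0.06 gap 0.0187 F [ 0.  -0.5  5.5] q [ 0.48  0.55  1.41  0.    1.18 -1.05]
```

The cap went through the slots, and the force matches the spring. Now I'll twist it clockwise.

send_rows(moves=[0, 0, 0, -0.08, 0, 0, 0, -0.1, 0, 0, 0, -0.1, 0, 0, 0, -0.1, 0, 0, 0, -0.1, 0, 0, 0, -0.1, 0, 0, 0, -0.1, 0, 0, 0, -0.1, 0, 0, 0, -0.05, 0, 0, 0, 0])

```text
clock: 20.35
position: [0.4647, 0.37, 0.1075]
orientation: [1.33, 2.846, 0.002]
contact_force: [0.1, -0.3, 4.8]
finger_gap: 0.019
gripper_force: 90.7
```

```bash
python3 -c "
from h import *
st(); print(read_state()['wrist_torque'])"
```

```text
t 20.35 pos [0.4647 0.37   0.1075] y-ang 39.9 tilt 0.07 gap 0.019 F [ 0.1 -0.3  4.8] q [ 0.48  0.55  1.41  0.    1.18 -0.22]
[-0.07184701  0.04121293 -0.17793079]
```

send_rows(moves=[0, 0, 0, -0.03, 0, 0, 0, -0.02, 0, 0, 0, -0.02, 0, 0, 0, 0])

```text
clock: 20.75
position: [0.4647, 0.3699, 0.1075]
orientation: [1.427, 2.798, 0.001]
contact_force: [0.8, 0.0, 4.8]
finger_gap: 0.0187
gripper_force: 90.6
```

```bash
python3 -c "
from h import *
st(); print(read_state()['wrist_torque'])"
```

```text
t 20.75 pos [0.4647 0.3699 0.1075] y-ang 35.96 tilt 0.06 gap 0.0187 F [0.8 0.  4.8] q [ 0.48  0.55  1.41  0.    1.18 -0.15]
[-0.03301166  0.09094371  0.04271168]
```

send_rows(moves=[0, 0, 0.002, 0, 0, 0, 0.002, 0, 0, 0, 0.002, 0, 0, 0, 0, 0])

```text
clock: 21.15
position: [0.4647, 0.3699, 0.1127]
orientation: [1.427, 2.799, 0.001]
contact_force: [3.6, 3.2, -1.6]
finger_gap: 0.0189
gripper_force: 91.3
```

```bash
python3 -c "
from h import *
st(); print(read_state()['wrist_torque'])"
```

```text
t 21.15 pos [0.4647 0.3699 0.1127] y-ang 35.98 tilt 0.04 gap 0.0189 F [ 3.6  3.2 -1.6] q [ 0.48  0.54  1.41  0.    1.19 -0.15]
[ 0.42853332 -0.58840927 -0.03222631]
```

send_rows(moves=[0, 0, 0, 0, 0, 0, 0, 0, 0, 0, 0, 0, 0, 0, 0, 0, 0, 0, 0, 0], grip=0.06)

```text
clock: 21.65
position: [0.4643, 0.3697, 0.1132]
orientation: [-1.427, -2.799, 0.0]
contact_force: [-0.0, -0.6, -0.2]
finger_gap: 0.0595
gripper_force: 0.0
```

send_rows(moves=[0, 0, 0.02, 0, 0, 0, 0.04, 0, 0, 0, 0.05, 0, 0, 0, 0.05, 0, 0.02, -0.04, 0.01, 0, 0.02, -0.04, 0.01, 0, 0.02, -0.04, 0.01, 0, 0, 0, 0, 0, 0, 0, 0, 0])

```text
clock: 22.55
position: [0.5246, 0.2492, 0.3032]
orientation: [-1.429, -2.798, -0.0]
contact_force: [0.1, 0.5, 0.0]
finger_gap: 0.0598
gripper_force: 0.0
```

```bash
cat > chk.py <<'E'
from h import *
st(); a,d=read_camera("wrist"); c=cloud("wrist",d); x,y,z=np.moveaxis(c,-1,0); cv2.imwrite("pics/w9.png",a)
near=(d>0)&(np.hypot(x-.4646,y-.3687)<.08)
rect(c,near&(z>.15)&(z<.2),"bar"); m=near&(z>.12)&(z<.142); rect(c,m,"disc")
A=np.c_[c[m][:,:2]-[.4646,.3687],np.ones(m.sum())]
co=np.linalg.lstsq(A,c[m][:,2],rcond=None)[0]; print("disc plane",co.round(4))
b,d=read_camera("top"); c=cloud("top",d); x,y,z=np.moveaxis(c,-1,0)
rect(c,(d>0)&(z>.036)&(z<.07)&(abs(x-.485)<.1)&(abs(y+.386)<.065),"offcut")
E
python3 chk.py
```

```text
t 22.55 pos [0.5246 0.2492 0.3032] y-ang 35.89 tilt 0.02 gap 0.0598 F [0.1 0.5 0. ] q [ 0.24  0.4   1.13  0.    1.61 -0.38]
bar 1832 [0.4761 0.3521] [0.02  0.053] ang 36.2 zmed 0.1708
disc 10514 [0.4798 0.3462] [0.145 0.085] ang 36.0 zmed 0.1347
disc plane [-0.0479  0.0678  0.1337]
offcut 851 [ 0.4823 -0.4046] [0.083 0.16 ] ang 83.8 zmed 0.0441
```

View pics/w9.png

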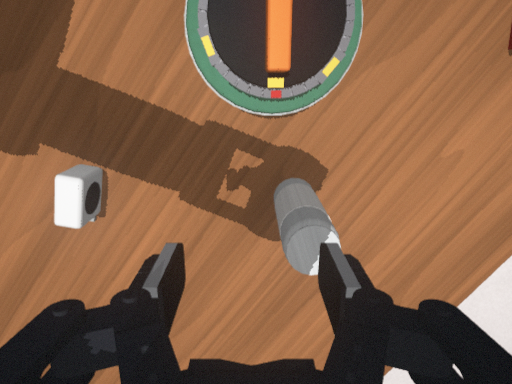

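The lug mark at (277,83) lines up with the red mark at (276,93), so the cap looks locked. One last check on level and the offcut.

```bash
python3 - <<'E'
from h import *
a,d=read_camera("wrist"); c=cloud("wrist",d); x,y,z=np.moveaxis(c,-1,0)
for lo,hi,r in((.128,.142,.056),(.165,.178,.08)):
    m=(d>0)&(np.hypot(x-.4646,y-.3687)<r)&(z>lo)&(z<hi); A=np.c_[c[m][:,:2]-[.4646,.3687],np.ones(m.sum())]
    print(m.sum(),np.linalg.lstsq(A,c[m][:,2],rcond=None)[0].round(4))
b,d=read_camera("top"); c=cloud("top",d); x,y,z=np.moveaxis(c,-1,0)
box=(d>0)&(abs(x-.485)<.1)&(abs(y+.386)<.065)
print(np.histogram(z[box],np.arange(0,.1,.01)))
hsv=cv2.cvtColor(b,cv2.COLOR_BGR2HSV); m=box&(hsv[...,0]<25)&(hsv[...,1]>40)&(z>.025); rect(c,m,"off")
for n in("spray","tape","glue","drill"):
    r=pinpoint("top",n); print(n,r and world("top",r[0]["centre"],0).round(3))
E
```

```text
6778 [-0.0016 -0.0016  0.1352]
1804 [0.0071 0.0083 0.171 ]
(array([1301,  159,  241,  205,  745,   18,    0,    0,    0]), array([0.  , 0.01, 0.02, 0.03, 0.04, 0.05, 0.06, 0.07, 0.08, 0.09]))
off 872 [ 0.4848 -0.3865] [0.047 0.159] ang 83.5 zmed 0.0439
spray [0.624 0.215 0.   ]
tape [0.377 0.057 0.   ]
glue [ 0.632 -0.224  0.   ]
drill [ 0.719 -0.331  0.   ]
```

Everything is level and in place, and the bystanders haven't moved.

```bash
python3 -c "
from cell import *
print(job_done())"
```

```text
the job is handed in; nothing more can be done
None
```

I handed the job in at about 23 s of the 72 s (the hand-in returned no verdict): the offcut lies flat in the blue tray, the cap is level and turned about 51° to its red marks with the gripper clear, and the bystanders show no movement beyond camera error.

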